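Lift stoppered tubes out of a tube block with its cam lever and hold them up

ROBOT

A 6-joint arm with a two-finger parallel gripper is mounted at the origin on a cart in front of the work surface, level with it; the furniture and walls round the work are solid. World frame = base frame: x ahead of the robot, y to its left, z up, the work surface at z = 0. Lengths are in m, angles in rad, forces in N, time in s.
With the tool pointing down it reaches from about 0.3 to 0.875 m from the base axis. Payload 6.4 kg.
Tool frame: the origin (TCP) lies between the finger pads; the fingertips stand 14 mm ahead of it and the grasp point (between the pads) lies 5 mm behind it (r.tip_extent is the distance from the TCP to the fingertips, in m); x points along the fingers, y is the direction in which the jaws open and shut, and the axes are right-handed (so a half turn about x gives the same grasp; the last joint's range is limited). The gripper opens to 85 mm and grips with 20 to 120 N. Pads are 22 mm wide; open, the fingers measure 114 mm over their backs; the gripper's body (76 mm by 85 mm) begins 54 mm behind the grasp point. The pads swing forward as they close: fully open they stand 13 mm farther back than shut.
Start: joints at [-0.206, 0.181, 1.607, -0, 1.354, -0.206], TCP at [0.575, 0, 0.245] pointing down, gripper open.
Joint ranges: [-2.99, 2.99], [-0.89, 2.07], [0.3, 2.58], [-1.14, 4.28], [0, 2.63], [-3.12, 3.12]. Speed limits (rad/s): [2.57, 2.57, 3.01, 3.14, 3.14, 3.14].

INTERFACE

Orientations are given as [roll, pitch, yaw] about the fixed x, y, z axes, in that order (R = Rz(yaw) Ry(pitch) Rx(roll)).
In Python, from rig import r gives the robot as it stands.
- The arm moves only by the tool arm_command, never from a script. Its argument "series" is a list of rows, each an object of numbers: "tx", "ty", "tz": the shift along the tool's x, y, z in m; "rx", "ry", "rz": the turn, a rotation vector about the tool's x, y, z in rad; "hand": the closure, from 0 (fully open) to 1 (shut). A call has 1 to 8 rows; each row shifts and turns the commanded pose from where the row before left it, along the tool's axes as they then stand; what a row does not reach is not made up. A row lasts 1/12 s, in which the tool goes at most 41.7 mm and 7.16 degrees, less where a joint would pass 70% of its speed; a pose out of reach is approached as far as the arm can. A call with a gripper value outside its range is refused whole. The fingers move at their own pace and stop on an object; "force" is the grip in N (left out, the last holds). Time passes only in rows, so rows that do not move let the fingers close. It gives the time, the measured TCP pose, the force and the opening at its end, in the units of the state.
- r.sense(): the state, without advancing time (a new reading comes with each control period).
- r.get_image(name): name is "scene" or "side" or "wrist"; returns the picture (384x512x3 uint8, blue, green, red); there is no depth.
- r.camera_model(name): a dict with "camera_matrix" (3x3 intrinsics, pixels), "rvec" (rotation vector, rad) and "tvec" (3), from world to camera coordinates, as OpenCV has them. Camera axes: x right, y down, z forward; pixel columns grow to the right and rows downward; lengths in m; the calibration is good to about 2 mm. The wrist camera is an equidistant fisheye: a pixel r from the principal point sees the ray r / f radians off the axis. A picture is of the moment at which its call begins: read the wrist's pose just before it. camera_model takes no time and is no camera call; for the wrist camera it gives the pose at the moment of the call.
- r.close_job(): hands the job in, once; it reports no verdict.
The state is a dict: "time_s": time; "joints": joint angles; "qvel": joint speeds; "joint_torque": joint torques, N m; "eef_pos": TCP position; "tool_rot": TCP orientation; "force": force on the tool from outside, world axes, zero at the start; "wrist_torque": the same for the moment, N m; "opening": finger opening in m.
Only numpy, scipy, OpenCV 4.12 (cv2) and the standard library are available. Lean on these libraries where they do the work, as an engineer would, in place of code of your own. Each camera call takes 0.05 s, during which the arm holds its last target. There are 200 camera calls.

TASK

Raise the three stoppered tubes in the aluminium tube block so that I can take them by the glass: first turn the lock knob anticlockwise past its click to its stop so that its tongue frees the lever, then swing the lift lever by its revolving handle up and over to the highest point of its cam. The lever does not latch, so finish while still gripping it there, with the tubes at full height; do not touch the tubes, and leave the other things on the bench where they are.

Things in the scene. Friction and masses are not known exactly. Their poses are not given: they have to be found in the camera images.
- tube_block: fixed grey base 146 x 186 mm with an aluminium block (60 x 100 mm, top 128 mm above the bench) of three wells at x 0, y -47, -15, 17 mm. Level; origin on the bench under the block, x away from the robot, y left, z up at yaw 0 (yaw -0.2 to 0.25 rad). A cheek at its left (y 72 to 88, x -82 to 30 mm, 58 mm high, boss 79 mm high at x 0) carries the lever's axle and the lock knob.
- lock_knob (a joint): angle (rad) about its upright axis at x -40, y 80 mm of the block's frame; grows anticlockwise from above. 0 = locked: its steel tongue lies 2 mm above the lever and keeps it down. A sprung pin resists from 0.35 to 0.65 (up to 0.2 N m), then clicks over; from 0.95 it turns freely to the stop at 1.25. The tongue is clear beyond 1.0. Stays where left; starts at 0 to 0.12.
- knob_grip (a point): centre of the knob's black bar grip, on the knob's axis, 111 mm above the bench; bar 12 mm thick, 44 mm long, 26 mm high. This point's y axis is the bar's length and turns with the knob: at joint value 0 it lies along the block's y. Grip across the bar, along this point's x axis.
- lift_lever (a joint): angle (rad) about the level axle: 0 = down, pointing to the block's -x and 5 degrees below level; grows as the handle swings up and over to +x. The tubes are highest at 1.92 (15 degrees past upright, away from the robot); beyond it they sink again, end stop 2.7. Takes at most about 4 N at the handle; it does not latch: off the top, a spring swings it away. Starts at 0 to 0.03.
- lift_arm: the lever's steel arm, 10 mm thick, 135 mm from axle to end, in the plane y 112 mm of the block's frame; origin at its outer end. It carries the handle, which counts as part of it.
- lever_grip: the lever's black revolving handle: a cylinder 22 mm thick and 44 mm long that sticks out sideways at the end of the lever and spins freely on its pin, parallel to the axle (block's y). Origin at its centre, 135 mm from the axle, 48 mm above the bench when down. At lever angle q it lies (135 sin(q - 1.658), 0, 135 cos(q - 1.658)) mm from point lever_pivot in the block's frame.
- lever_pivot (a point): point on the axle's line in the plane in which the handle's centre swings: x 0, y 142, z 60 mm of the block's frame; axes as the block's. The axle runs along y.
- lifter (a joint): height (m) of the lifter under the tubes: 0 = down; about 0.0167 = the highest point of the cam. A spring pulls it down.
- tube_left: cork-stoppered glass tube, 18 mm thick, 131 mm long, in the block's left well (y 17 mm); loose; origin at its foot, z along the tube. Foot 20 mm above the bench with the lifter down.
- tube_mid: the same in the middle well, 125 mm long
- tube_right: the same in the right well (y -47 mm), 131 mm long
- label_tape: roll of yellow label tape, 66 mm across, 19 mm high; loose bystander; origin under its centre
- marker_red: red marker pen lying on the bench, 131 mm long, 15 mm high; loose bystander
- marker_blue: blue marker pen lying on the bench, about 130 mm long, 15 mm high; loose bystander
- weigh_dish: white weighing dish, 60 x 70 mm, 12 mm high; loose bystander

How it is judged:
On the way, in this order (a step that is already met when the one before it is completed fails the run):
1. the lock knob is turned past its click and its tongue is clear of the lever, which is still down (value of joint lock_knob above 1 rad and value of joint lift_lever below 0.3 rad), for 0.2 s.
2. the lever is at the cam's highest point, held by the fingers, and the tubes are up (value of joint lift_lever between 1.72 and 2.12 rad and value of joint lifter above 0.0158 m and contact force between the fingers and lift_arm above 1 N and z of each of tube_left, tube_mid, tube_right in the frame of tube_block above 0.0355 m and angle between each of tube_left, tube_mid, tube_right's own z axis and vertical below 0.12 rad), for 0.3 s.
At the end, for the whole second after the job is handed in: Knob past 1.0 rad; fingers hold the lever (over 1 N) at rest within 0.2 rad of the cam top (1.92 rad); lifter at 15.8 mm or more; all three tubes in the block, feet over 35.5 mm above the bench, within 0.12 rad of upright, not touched by the fingers (all of step 2 and value of joint lock_knob above 1 rad and velocity of joint lift_lever between -0.1 and 0.1 rad/s and contact force between the fingers and tube_left below 0.05 N and contact force between the fingers and tube_mid below 0.05 N and contact force between the fingers and tube_right below 0.05 N); the arm keeps its last pose, push and grip.
It fails at once if the robot touches a tube (contact force between any of the arm, the fingers and tube_left above 0.5 N or contact force between any of the arm, the fingers and tube_mid above 0.5 N or contact force between any of the arm, the fingers and tube_right above 0.5 N).
It fails at once if another thing on the bench is moved by more than 30 mm (distance of any of label_tape, marker_red, marker_blue, weigh_dish from where it was at the start of the episode above 0.03 m).
It also fails if it takes over 48 s, if anything falls off the work surface, if the arm or the gripper's body presses on something with over 40 N, if the wrist force passes 120 N, or if a joint passes its speed limit or range.

## Working session

There is one attempt and no reset: what is moved stays moved. The work goes in short steps, Python scripts to look and compute and a tool call to move; the robot and the scene stay as the last step left them, time stands still between calls to the robot, and variables do not carry over. Pictures are saved under pics/ and viewed, about 8 in all and at most 12, crops included, and the job is handed in when it is done.

Besides the shell and the picture viewer there is one more tool, called after "Request:" as name(argument=value, ...) on one line, values as JSON. arm_command: Moves the arm, as the interface text tells. Its arguments: {"type":"object","properties":{"series":{"type":"array","items":{"type":"object","properties":{"tx":{"type":"number"},"ty":{"type":"number"},"tz":{"type":"number"},"rx":{"type":"number"},"ry":{"type":"number"},"rz":{"type":"number"},"hand":{"type":"number"}}}},"force":{"type":"number"}},"required":["series"]}

```bash
mkdir -p pics; ls; python3 - <<'E'
from rig import r
import cv2,numpy as np
s=r.sense();print(s)
a=r.get_image("scene");b=r.get_image("side")
cv2.imwrite("pics/scene.png",a);cv2.imwrite("pics/side.png",b)
for n in("scene","side"):
    m=r.camera_model(n);print(n,{k:np.round(v,4).tolist() if not isinstance(v,str) else v for k,v in m.items()})
cv2.imwrite("pics/both.png",cv2.resize(np.vstack([a,b]),None,fx=.78,fy=.78))
E
```

```text
pics
{'time_s': 0.0, 'joints': array([-2.06330279e-01,  1.81565907e-01,  1.60800744e+00,  3.50988156e-06,
        1.35376370e+00, -2.06314708e-01]), 'qvel': array([-9.41735696e-04, -6.42105424e-04,  8.25503024e-04,  1.16097100e-03,
       -6.94395614e-05, -1.06840048e-03]), 'joint_torque': array([ 3.41415571e-04, -4.44869328e+01, -3.51340663e+01, -2.51131587e-04,
        9.11703974e-03,  3.43231875e-05]), 'eef_pos': array([5.74481121e-01, 1.09768424e-04, 2.44370408e-01]), 'tool_rot': array([-1.77907517,  1.56905193,  2.93329748]), 'force': array([ 0.01592581,  0.31277837, -0.3582134 ]), 'wrist_torque': array([0.00481245, 0.01338726, 0.02931762]), 'opening': 0.08579497484872886}
scene {'camera_matrix': [[400.2688, 0.0, 256.2682], [0.0, 400.2688, 193.9173], [0.0, 0.0, 1.0]], 'rvec': [0.8826, -2.4513, 1.1589], 'tvec': [0.4896, 0.312, 1.2318]}
side {'camera_matrix': [[348.3853, 0.0, 258.9957], [0.0, 348.3853, 190.7558], [0.0, 0.0, 1.0]], 'rvec': [2.238, -0.2341, 0.0944], 'tvec': [-0.5629, 0.1916, 1.1815]}
```

View pics/scene.png

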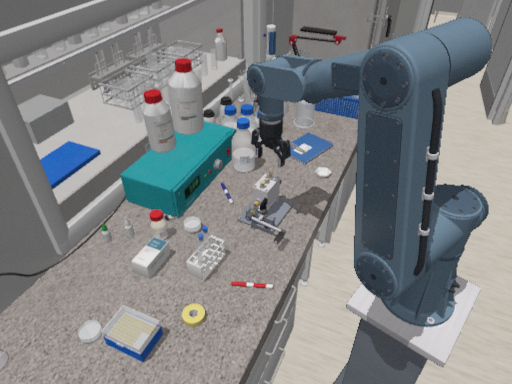

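View pics/side.png

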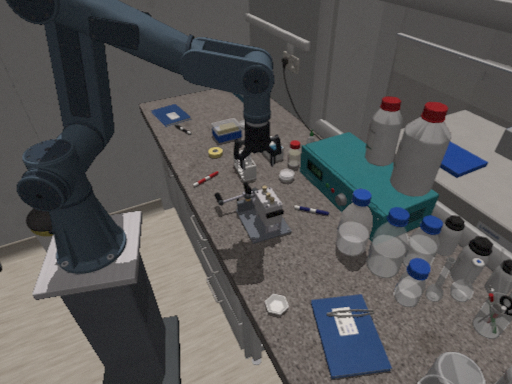

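The block sits near scene (265,208) and side (262,210), with the lever handle on its robot-left side. I'll zoom in on both and get the wrist view.

```bash
python3 - <<'E'
from rig import r
import cv2,numpy as np
a=cv2.imread("pics/scene.png")[160:250,215:315];b=cv2.imread("pics/side.png")[150:250,205:305]
m=r.camera_model("wrist");print({k:np.round(v,4).tolist() if not isinstance(v,str) else v for k,v in m.items()})
w=r.get_image("wrist");cv2.imwrite("pics/w0.png",w)
z=lambda x,f:cv2.resize(x,None,fx=f,fy=f,interpolation=cv2.INTER_CUBIC)
A=z(a,4);B=z(b,4);
A=cv2.copyMakeBorder(A,0,40,0,0,cv2.BORDER_CONSTANT)
cv2.imwrite("pics/crop.png",np.hstack([A,B]))
E
```

```text
{'camera_matrix': [[297.3186, 0.0, 255.7603], [0.0, 297.3186, 193.3395], [0.0, 0.0, 1.0]], 'rvec': [-2.8461, -0.0003, 0.0024], 'tvec': [-0.5756, -0.0366, 0.3807]}
```

View pics/crop.png

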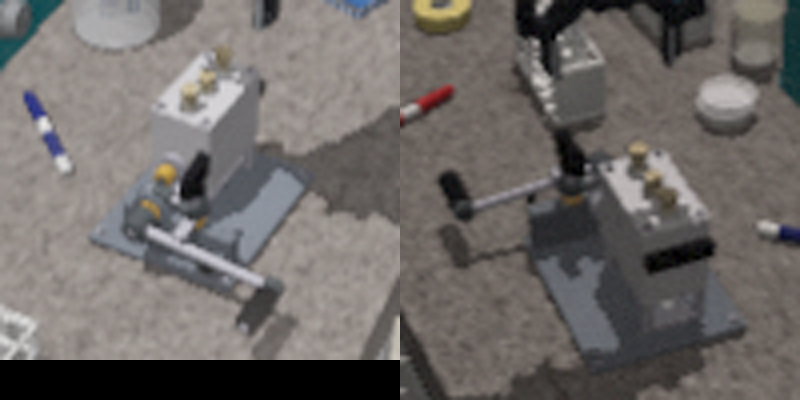

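View pics/w0.png

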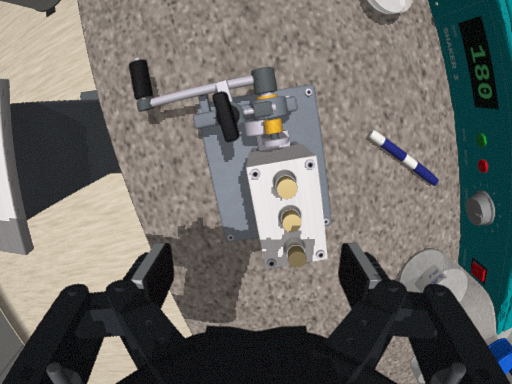

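The wrist view shows it clearly: block-top screws at (254,174), (311,165), (271,264), (320,255); knob bar about (226,117); handle from (138,62) to (143,98).

```bash
cat > h.py <<'E'
from rig import r
import cv2,numpy as np
from scipy.spatial.transform import Rotation as Ro
def ray(cam,px,z,m=None):
    m=m or r.camera_model(cam);K=m["camera_matrix"];R=cv2.Rodrigues(np.array(m["rvec"],float))[0];t=np.array(m["tvec"]).ravel()
    u=np.array([(px[0]-K[0][2])/K[0][0],(px[1]-K[1][2])/K[1][1]])
    if cam=="wrist":
        th=np.hypot(*u);d=np.array([*(u/th*np.sin(th)),np.cos(th)])
    else: d=np.array([*u,1])
    o=-R.T@t;d=R.T@d
    return o+d*(z-o[2])/d[2]
def proj(cam,P,m=None):
    m=m or r.camera_model(cam);K=m["camera_matrix"];R=cv2.Rodrigues(np.array(m["rvec"],float))[0];t=np.array(m["tvec"]).ravel()
    p=R@np.array(P)+t
    if cam=="wrist":
        th=np.arctan2(np.hypot(p[0],p[1]),p[2]);u=p[:2]/np.hypot(p[0],p[1])*th
    else:u=p[:2]/p[2]
    return u*K[0][0]+np.array([K[0][2],K[1][2]])
E
python3 - <<'E'
from h import *
sc=[ray("wrist",p,.128) for p in [(254,174),(311,165),(271,264),(320,255)]]
print("screws",np.round(sc,4),"c",np.mean(sc,0))
v=(sc[0]-sc[2]+sc[1]-sc[3]);yaw=np.arctan2(-v[0],v[1]);print("yaw",yaw)
for p in [(286,187),(291,219),(297,255)]:print("cork",ray("wrist",p,.15))
c,s=np.cos(yaw),np.sin(yaw);Rz=np.array([[c,-s,0],[s,c,0],[0,0,1]])
O=np.mean(sc,0)-Rz@[0,-.015,.128];print("origin",O)
print("knob seen",ray("wrist",(222,91),.124),ray("wrist",(232,137),.124),"pred",O+Rz@[-.04,.08,.124])
print("handle seen",ray("wrist",(137,62),.059),ray("wrist",(143,97),.059),"pred",O+Rz@[-.1345,.142,.059])
for f in([0.,.142,.06],[-.1345,.142,.048],[-.04,.08,.124],[-.03,-.065,.128],[.03,.035,.128]):
    P=O+Rz@f;print(f,[np.round(proj(n,P),1) for n in("scene","side","wrist")])
E
```

```text
screws [[ 0.5744  0.0181  0.128 ]
 [ 0.623   0.0262  0.128 ]
 [ 0.5904 -0.0695  0.128 ]
 [ 0.6372 -0.0605  0.128 ]] c [ 0.60624602 -0.02144511  0.128     ]
yaw 0.1714651958373372
cork [0.59968515 0.0127988  0.15      ]
cork [ 0.60464799 -0.01424941  0.15      ]
cork [ 0.61138439 -0.04779139  0.15      ]
origin [ 0.60368662 -0.00666507  0.        ]
knob seen [0.54793413 0.08831546 0.124     ] [0.55589817 0.04926513 0.124     ] pred [0.55062309 0.06533675 0.124     ]
handle seen [0.44596572 0.12994467 0.059     ] [0.45264068 0.08983947 0.059     ] pred [0.44693003 0.11030339 0.059     ]
[0.0, 0.142, 0.06] [array([244.3, 221.4]), array([253. , 186.7]), array([259.3,  51.6])]
[-0.1345, 0.142, 0.048] [array([278.4, 237.6]), array([219.4, 197.7]), array([141.5,  79.9])]
[-0.04, 0.08, 0.124] [array([263.1, 201.2]), array([248.2, 185.2]), array([225.5, 118.1])]
[-0.03, -0.065, 0.128] [array([279.7, 177.5]), array([266.4, 208.9]), array([265.4, 269.7])]
[0.03, 0.035, 0.128] [array([252.2, 187. ]), array([271.3, 186.9]), array([316.3, 157.2])]
```

```bash
cat >> h.py <<'E'
def go(T,jaw,s=None):
    "shift & turn in tool axes (turn first) to target TCP T, tool down, jaw yaw"
    s=s or r.sense();R=Ro.from_euler("xyz",s["tool_rot"]);M=R.as_matrix()
    y=np.array([np.cos(jaw),np.sin(jaw),0]); 
    if y@M[:,1]<0:y=-y
    x=np.array([0,0,-1.]);G=np.stack([x,y,np.cross(x,y)],1)
    print("turn",np.round((R.inv()*Ro.from_matrix(G)).as_rotvec(),4),"shift after turn",np.round(G.T@(np.array(T)-s["eef_pos"]),4),"before turn",np.round(M.T@(np.array(T)-s["eef_pos"]),4))
E
python3 -c "
from h import *
s=r.sense();print(Ro.from_euler('xyz',s['tool_rot']).as_matrix().round(3))
go([.551,.0665,.20],.19)"
```

```text
[[-0.001  1.    -0.   ]
 [ 0.    -0.    -1.   ]
 [-1.    -0.001 -0.   ]]
turn [-0.19   -0.0004  0.0013] shift after turn [ 0.0446 -0.0106 -0.0697] before turn [ 0.0446 -0.0235 -0.0664]
```

Request:
arm_command(series=[{"rx": -0.1, "hand": 0.4}, {"rx": -0.09, "hand": 0.4}, {"ty": -0.004, "tz": -0.025, "hand": 0.4}, {"ty": -0.004, "tz": -0.025, "hand": 0.4}, {"ty": -0.003, "tz": -0.02, "tx": 0.015, "hand": 0.4}, {"tx": 0.015, "hand": 0.4}, {"tx": 0.015, "hand": 0.4}, {"hand": 0.4}], force=60)

```text
validation failed for argument at $.se...
```

```bash
python3 - <<'E'
from h import *
s=r.sense();print(s["time_s"],s["eef_pos"],s["opening"])
m=r.camera_model("wrist");w=r.get_image("wrist");cv2.imwrite("pics/w1.png",w)
c,sn=np.cos(.175),np.sin(.175)
for d in(-.022,.022):print(proj("wrist",[.551-sn*d,.0665+c*d,.124],m))
E
```

```text
0.15 [5.74594692e-01 8.13833156e-05 2.44588278e-01] 0.08570194146554477
[230.81478921 142.19895072]
[221.08708995  91.20274393]
```

View pics/w1.png

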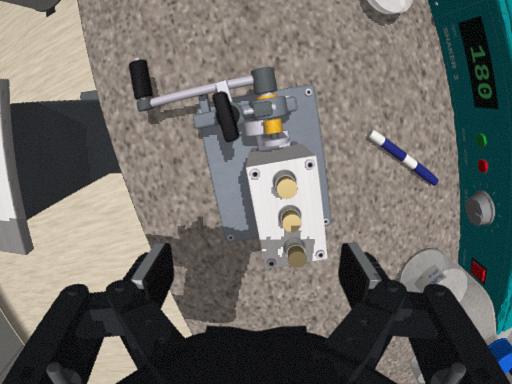

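The move was refused, so this picture is the same as before. I'll give every field in each row.

Request:
arm_command(series=[{"tx": 0, "ty": 0, "tz": 0, "rx": -0.1, "ry": 0, "rz": 0, "hand": 0.4}, {"tx": 0, "ty": 0, "tz": 0, "rx": -0.09, "ry": 0, "rz": 0, "hand": 0.4}, {"tx": 0, "ty": -0.004, "tz": -0.025, "rx": 0, "ry": 0, "rz": 0, "hand": 0.4}, {"tx": 0, "ty": -0.004, "tz": -0.025, "rx": 0, "ry": 0, "rz": 0, "hand": 0.4}, {"tx": 0.015, "ty": -0.003, "tz": -0.02, "rx": 0, "ry": 0, "rz": 0, "hand": 0.4}, {"tx": 0.015, "ty": 0, "tz": 0, "rx": 0, "ry": 0, "rz": 0, "hand": 0.4}, {"tx": 0.015, "ty": 0, "tz": 0, "rx": 0, "ry": 0, "rz": 0, "hand": 0.4}, {"tx": 0, "ty": 0, "tz": 0, "rx": 0, "ry": 0, "rz": 0, "hand": 0.4}], force=60)

```text
time_s: 0.87
eef_pos: [0.5487, 0.0673, 0.197]
tool_rot: [-1.846, 1.565, 3.058]
force: [-0.5, -0.3, -1.1]
opening: 0.0516
```

```bash
python3 - <<'E'
from h import *
m=r.camera_model("wrist");w=r.get_image("wrist");cv2.imwrite("pics/w2.png",w)
c,sn=np.cos(.175),np.sin(.175)
for d in(-.022,.022):print(proj("wrist",[.551-sn*d,.0665+c*d,.124],m))
go([.551,.0665,.112],.19)
E
```

```text
[256.28388143 240.39643185]
[257.30658929 183.95409661]
turn [ 0.0004 -0.0011  0.0038] shift after turn [0.0866 0.0012 0.0007] before turn [0.0866 0.0016 0.0008]
```

View pics/w2.png

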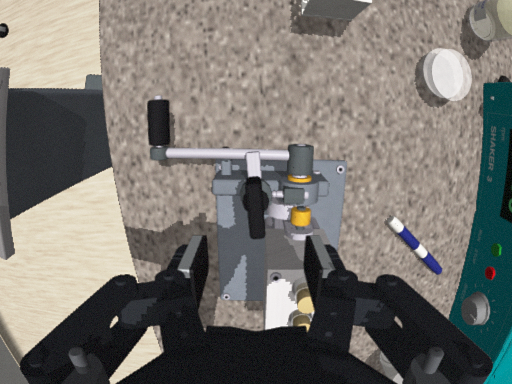

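The bar runs from (255,180) to (258,238), within 1–2 mm of the prediction, with a slight anticlockwise lean of about 0.05 rad. Fingers straddle it, so I'll go down.

Request:
arm_command(series=[{"tx": 0.005, "ty": 0.001, "tz": 0, "rx": -0.05, "ry": 0, "rz": 0, "hand": 0.4}, {"tx": 0.02, "ty": 0, "tz": 0, "rx": 0, "ry": 0, "rz": 0, "hand": 0.4}, {"tx": 0.02, "ty": 0, "tz": 0, "rx": 0, "ry": 0, "rz": 0, "hand": 0.4}, {"tx": 0.02, "ty": 0, "tz": 0, "rx": 0, "ry": 0, "rz": 0, "hand": 0.4}, {"tx": 0.015, "ty": 0, "tz": 0, "rx": 0, "ry": 0, "rz": 0, "hand": 0.4}, {"tx": 0.005, "ty": 0, "tz": 0, "rx": 0, "ry": 0, "rz": 0, "hand": 0.4}, {"tx": 0, "ty": 0, "tz": 0, "rx": 0, "ry": 0, "rz": 0, "hand": 0.4}])

```text
time_s: 1.5
eef_pos: [0.5516, 0.0666, 0.1147]
tool_rot: [-1.911, 1.569, 3.04]
force: [0.3, 0.2, 0.3]
opening: 0.051
```

Request:
arm_command(series=[{"tx": 0, "ty": 0, "tz": 0, "rx": 0, "ry": 0, "rz": 0, "hand": 0.7}, {"tx": 0, "ty": 0, "tz": 0, "rx": 0, "ry": 0, "rz": 0, "hand": 0.8}, {"tx": 0, "ty": 0, "tz": 0, "rx": 0, "ry": 0, "rz": 0, "hand": 1}, {"tx": 0, "ty": 0, "tz": 0, "rx": 0, "ry": 0, "rz": 0, "hand": 1}, {"tx": 0, "ty": 0, "tz": 0, "rx": 0, "ry": 0, "rz": 0, "hand": 1}], force=60)

```text
time_s: 1.92
eef_pos: [0.5489, 0.0659, 0.1167]
tool_rot: [-1.533, 1.563, -2.863]
force: [-18.9, -4.4, 18.8]
opening: 0.0108
```

```bash
python3 - <<'E'
from h import *
s=r.sense();print(s["time_s"],s["eef_pos"],s["opening"],s["force"],s["wrist_torque"],s["joints"])
M=Ro.from_euler("xyz",s["tool_rot"]).as_matrix();print(np.arctan2(M[1,1],M[0,1]))
E
```

```text
1.9167 [0.54891185 0.06594414 0.11673728] 0.010781254462226643 [-18.92237483  -4.35788054  18.78711677] [-0.87458218  3.05884007 -0.03147323] [-0.09353534  0.28826766  1.75885811 -0.00322186  1.10184116 -0.33290814]
0.2408383603886564
```

The bar is gripped (10.8 mm opening), but there are about 19 N side and up loads. I'll relieve them by moving the command toward the measured pose.

Request:
arm_command(series=[{"tx": -0.004, "ty": -0.003, "tz": 0, "rx": 0, "ry": 0, "rz": 0, "hand": 1}, {"tx": 0, "ty": 0, "tz": 0, "rx": 0, "ry": 0, "rz": 0, "hand": 1}, {"tx": 0, "ty": 0, "tz": 0, "rx": 0, "ry": 0, "rz": 0, "hand": 1}], force=80)

```text
time_s: 2.17
eef_pos: [0.5477, 0.0657, 0.1173]
tool_rot: [-1.629, 1.568, -2.96]
force: [3.0, -1.2, -16.7]
opening: 0.0099
```

Request:
arm_command(series=[{"tx": 0.002, "ty": 0, "tz": 0, "rx": -0.1, "ry": 0, "rz": 0, "hand": 1}, {"tx": 0, "ty": 0, "tz": 0, "rx": -0.1, "ry": 0, "rz": 0, "hand": 1}, {"tx": 0, "ty": 0, "tz": 0, "rx": -0.1, "ry": 0, "rz": 0, "hand": 1}, {"tx": 0, "ty": 0, "tz": 0, "rx": -0.1, "ry": 0, "rz": 0, "hand": 1}, {"tx": 0, "ty": 0, "tz": 0, "rx": -0.1, "ry": 0, "rz": 0, "hand": 1}, {"tx": 0, "ty": 0, "tz": 0, "rx": -0.1, "ry": 0, "rz": 0, "hand": 1}, {"tx": 0, "ty": 0, "tz": 0, "rx": 0, "ry": 0, "rz": 0, "hand": 1}])

```text
time_s: 2.75
eef_pos: [0.5479, 0.0655, 0.1172]
tool_rot: [-1.962, 1.568, -2.689]
force: [-4.4, -2.9, -2.6]
opening: 0.0104
```

```bash
cat > st.py <<'E'
from h import *
s=r.sense();print(s["time_s"],s["eef_pos"],s["opening"],"F",s["force"],"T",s["wrist_torque"])
M=Ro.from_euler("xyz",s["tool_rot"]).as_matrix();print("jaw",np.arctan2(M[1,1],M[0,1]),"F tool",M.T@s["force"],"x axis",M[:,0].round(4),s["joints"].round(2))
E
python3 st.py
```

```text
2.75 [0.54789969 0.06552227 0.11722718] 0.010352745368430493 F [-4.41335679 -2.93736878 -2.60257489] T [-0.91525656  0.894687    0.05237202]
jaw 0.8439179970659821 F tool [ 2.6184632  -5.12050783 -1.34286993] x axis [-0.0027 -0.0013 -1.    ] [-0.1   0.28  1.77 -0.    1.1  -0.94]
```

Request:
arm_command(series=[{"tx": 0, "ty": 0, "tz": 0, "rx": -0.1, "ry": 0, "rz": 0, "hand": 1}, {"tx": 0, "ty": 0, "tz": 0, "rx": -0.1, "ry": 0, "rz": 0, "hand": 1}, {"tx": 0, "ty": 0, "tz": 0, "rx": -0.1, "ry": 0, "rz": 0, "hand": 1}, {"tx": 0, "ty": 0, "tz": 0, "rx": -0.1, "ry": 0, "rz": 0, "hand": 1}, {"tx": 0, "ty": 0, "tz": 0, "rx": -0.1, "ry": 0, "rz": 0, "hand": 1}, {"tx": 0, "ty": 0, "tz": 0, "rx": -0.07, "ry": 0, "rz": 0, "hand": 1}, {"tx": 0, "ty": 0, "tz": 0, "rx": 0, "ry": 0, "rz": 0, "hand": 1}, {"tx": 0, "ty": 0, "tz": 0, "rx": 0, "ry": 0, "rz": 0, "hand": 1}])

```text
time_s: 3.42
eef_pos: [0.5479, 0.0653, 0.1172]
tool_rot: [-2.409, 1.568, -2.572]
force: [-3.8, -5.2, -1.2]
opening: 0.0104
```

```bash
python3 st.py
```

```text
3.4167 [0.54793319 0.06531317 0.11718908] 0.010443076343775334 F [-3.84763175 -5.22757575 -1.16575552] T [-1.04565801  0.84994126 -0.02531328]
jaw 1.4078830067663566 F tool [ 1.18481617 -5.77995199 -2.9460431 ] x axis [-0.0026 -0.0017 -1.    ] [-0.1   0.28  1.77 -0.    1.1  -1.5 ]
```

Request:
arm_command(series=[{"tx": 0, "ty": 0, "tz": 0, "rx": -0.04, "ry": 0, "rz": 0, "hand": 1}, {"tx": 0, "ty": 0, "tz": 0, "rx": -0.03, "ry": 0, "rz": 0, "hand": 1}, {"tx": 0, "ty": 0, "tz": 0, "rx": 0, "ry": 0, "rz": 0, "hand": 1}, {"tx": 0, "ty": 0, "tz": 0, "rx": 0, "ry": 0, "rz": 0, "hand": 1}])

```text
time_s: 3.75
eef_pos: [0.5481, 0.0654, 0.1172]
tool_rot: [-2.727, 1.568, -2.823]
force: [-5.1, -4.2, -3.5]
opening: 0.0101
```

```bash
python3 st.py
```

```text
3.75 [0.54809903 0.0653576  0.11723702] 0.010134682968259688 F [-5.13884845 -4.1790247  -3.52669703] T [-0.9378097   0.69069385 -1.35822415]
jaw 1.4745211700923646 F tool [ 3.5413487  -4.65028132 -4.70567059] x axis [-2.2e-03 -7.0e-04 -1.0e+00] [-0.1   0.28  1.77 -0.    1.1  -1.57]
```

Torque of −1.36 N m confirms the knob's stop. I'll ease off, open, and rise.

Request:
arm_command(series=[{"tx": 0, "ty": 0, "tz": 0, "rx": 0.03, "ry": 0, "rz": 0, "hand": 0.8}, {"tx": 0, "ty": 0, "tz": 0, "rx": 0, "ry": 0, "rz": 0, "hand": 0.5}, {"tx": 0, "ty": 0, "tz": 0, "rx": 0, "ry": 0, "rz": 0, "hand": 0.4}, {"tx": 0, "ty": 0, "tz": 0, "rx": 0, "ry": 0, "rz": 0, "hand": 0.4}, {"tx": -0.02, "ty": 0, "tz": 0, "rx": 0, "ry": 0, "rz": 0, "hand": 0.4}, {"tx": -0.03, "ty": 0, "tz": 0, "rx": 0, "ry": 0, "rz": 0, "hand": 0.4}, {"tx": -0.03, "ty": 0, "tz": 0, "rx": 0, "ry": 0, "rz": 0, "hand": 0.4}, {"tx": 0, "ty": 0, "tz": 0, "rx": 0, "ry": 0, "rz": 0, "hand": 0.4}])

```text
time_s: 4.42
eef_pos: [0.5531, 0.0661, 0.2043]
tool_rot: [0.039, 1.559, -0.081]
force: [1.6, -0.2, 2.0]
opening: 0.0511
```

Request:
arm_command(series=[{"tx": 0, "ty": 0, "tz": 0, "rx": 0.12, "ry": 0, "rz": 0, "hand": 0.3}, {"tx": 0, "ty": 0, "tz": 0, "rx": 0.12, "ry": 0, "rz": 0, "hand": 0.3}, {"tx": 0, "ty": 0, "tz": 0, "rx": 0.12, "ry": 0, "rz": 0, "hand": 0.3}, {"tx": 0, "ty": 0, "tz": 0, "rx": 0.12, "ry": 0, "rz": 0, "hand": 0.3}, {"tx": 0, "ty": 0, "tz": 0, "rx": 0.12, "ry": 0, "rz": 0, "hand": 0.3}, {"tx": 0, "ty": 0, "tz": 0, "rx": 0.12, "ry": 0, "rz": 0, "hand": 0.3}, {"tx": 0, "ty": 0, "tz": 0, "rx": 0.12, "ry": 0, "rz": 0, "hand": 0.3}, {"tx": 0, "ty": 0, "tz": 0, "rx": 0.12, "ry": 0, "rz": 0, "hand": 0.3}])

```text
time_s: 5.08
eef_pos: [0.5493, 0.0663, 0.1974]
tool_rot: [1.152, 1.57, 0.065]
force: [0.7, 0.5, -1.0]
opening: 0.0599
```

Request:
arm_command(series=[{"tx": 0, "ty": 0, "tz": 0, "rx": 0.12, "ry": 0, "rz": 0, "hand": 0.3}, {"tx": 0, "ty": 0, "tz": 0, "rx": 0.12, "ry": 0, "rz": 0, "hand": 0.3}, {"tx": 0, "ty": 0, "tz": 0, "rx": 0.07, "ry": 0, "rz": 0, "hand": 0.3}, {"tx": 0, "ty": -0.03, "tz": 0, "rx": 0, "ry": 0, "rz": 0, "hand": 0.3}, {"tx": 0, "ty": -0.03, "tz": 0, "rx": 0, "ry": 0, "rz": 0, "hand": 0.3}, {"tx": 0, "ty": 0, "tz": 0, "rx": 0, "ry": 0, "rz": 0, "hand": 0.3}])

```text
time_s: 5.58
eef_pos: [0.4851, 0.0557, 0.1956]
tool_rot: [-1.818, 1.565, 3.074]
force: [0.9, 0.3, -0.5]
opening: 0.0595
```

```bash
python3 - <<'E'
import st
from h import *
m=r.camera_model("wrist");w=r.get_image("wrist");cv2.imwrite("pics/w3.png",w)
y=.175;O=np.array([.603,-.007,0]);c,s=np.cos(y),np.sin(y);Rz=np.array([[c,-s,0],[s,c,0],[0,0,1]])
H=O+Rz@[-.1345,.142,.048];print("H",H,proj("wrist",H,m))
for p in([-.1345,.12,.059],[-.1345,.164,.059],[-.04,.058,.124],[-.04,.102,.124]):print(proj("wrist",O+Rz@p,m))
go([H[0],H[1],.15],y)
E
```

```text
5.5833 [0.48514816 0.05569603 0.19558166] 0.05953084371153705 F [ 0.91801603  0.3090241  -0.48649466] T [ 0.07375805 -0.01855526 -0.00812711]
jaw 0.18035992513119745 F tool [ 0.48150761  0.96116867 -0.13867798] x axis [-5.6e-03  4.0e-04 -1.0e+00] [-0.13  0.04  1.87 -0.    1.24 -0.31]
H [0.44583092 0.10941362 0.048     ] [223.51075556 122.50919479]
[222.4486227  147.42167314]
[221.95755563  98.76275555]
[338.43188006 241.77250356]
[344.27710046 186.69122546]
turn [ 0.0048 -0.0005  0.0015] shift after turn [ 0.0467 -0.0319 -0.0603] before turn [ 0.0467 -0.0316 -0.0604]
```

View pics/w3.png

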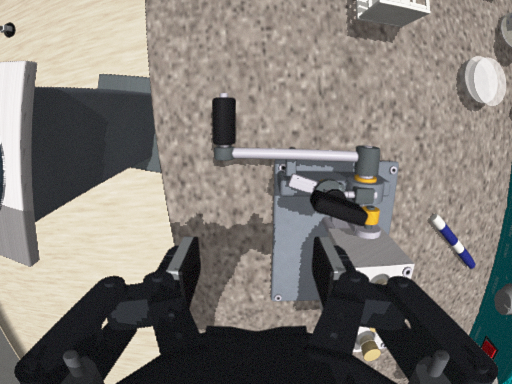

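The tongue has swung clear to (300,183), with the bar now at (340,207). The handle is at x 213–235, y 97–145, which matches the prediction within 1–2 mm.

Request:
arm_command(series=[{"tx": 0, "ty": -0.016, "tz": -0.031, "rx": 0.005, "ry": 0, "rz": 0, "hand": 0.3}, {"tx": 0.006, "ty": -0.016, "tz": -0.031, "rx": 0, "ry": 0, "rz": 0, "hand": 0.3}, {"tx": 0.03, "ty": 0, "tz": 0, "rx": 0, "ry": 0, "rz": 0, "hand": 0.3}, {"tx": 0.03, "ty": 0, "tz": 0, "rx": 0, "ry": 0, "rz": 0, "hand": 0.3}, {"tx": 0.03, "ty": 0, "tz": 0, "rx": 0, "ry": 0, "rz": 0, "hand": 0.3}, {"tx": 0.03, "ty": 0, "tz": 0, "rx": 0, "ry": 0, "rz": 0, "hand": 0.3}, {"tx": 0.022, "ty": 0, "tz": 0, "rx": 0, "ry": 0, "rz": 0, "hand": 0.3}, {"tx": 0.003, "ty": 0, "tz": 0, "rx": 0, "ry": 0, "rz": 0, "hand": 0.3}])

```text
time_s: 6.3
eef_pos: [0.4455, 0.1109, 0.0429]
tool_rot: [-1.781, 1.565, 3.107]
force: [-1.1, -1.2, 0.4]
opening: 0.0597
```

```bash
python3 - <<'E'
import st
from h import *
go([.4458,.1094,.043],.175)
E
```

```text
6.3 [0.44546908 0.11094538 0.04288796] 0.05965313409313841 F [-1.13231482 -1.20650137  0.35268032] T [ 0.01010869  0.04600626 -0.01334693]
jaw 0.17489094827999357 F tool [-0.34655997 -1.32689024  0.99066861] x axis [-5.6e-03  2.0e-04 -1.0e+00] [-0.02  0.23  2.02  0.    0.89 -0.19]
turn [-0.0001 -0.0012  0.0055] shift after turn [-0.0001  0.0001  0.0016] before turn [-0.0001  0.0001  0.0016]
```

Request:
arm_command(series=[{"tx": 0, "ty": 0, "tz": 0, "rx": 0, "ry": 0, "rz": 0, "hand": 0.6}, {"tx": 0, "ty": 0, "tz": 0, "rx": 0, "ry": 0, "rz": 0, "hand": 0.8}, {"tx": 0, "ty": 0, "tz": 0, "rx": 0, "ry": 0, "rz": 0, "hand": 1}, {"tx": 0, "ty": 0, "tz": 0, "rx": 0, "ry": 0, "rz": 0, "hand": 1}, {"tx": 0, "ty": 0, "tz": 0, "rx": 0, "ry": 0, "rz": 0, "hand": 1}], force=40)

```text
time_s: 6.72
eef_pos: [0.4445, 0.1103, 0.0466]
tool_rot: [-1.534, 1.564, -2.929]
force: [-12.6, -5.0, 4.2]
opening: 0.0208
```

```bash
python3 st.py
```

```text
6.7167 [0.4444967  0.11028256 0.04658726] 0.020753349508879207 F [-12.63010659  -5.01369276   4.21556267] T [-0.75940616  1.89825313  0.0076356 ]
jaw 0.1761565237921906 F tool [ -4.12212936 -13.34229559   2.72376099] x axis [-0.0068 -0.0015 -1.    ] [-0.02  0.22  2.02 -0.    0.9  -0.19]
```

```bash
python3 -c "
import numpy as np
q=np.linspace(0,1.92,25);x=135*np.sin(q-1.658);z=135*np.cos(q-1.658)
for a,b,c in zip(q[1:],np.diff(x),np.diff(z)):print(round(a,2),'ty',round(b,1),'tx',round(-c,1))"
```

```text
0.08 ty -0.5 tx -10.8
0.16 ty 0.4 tx -10.8
0.24 ty 1.2 tx -10.7
0.32 ty 2.1 tx -10.6
0.4 ty 2.9 tx -10.4
0.48 ty 3.7 tx -10.1
0.56 ty 4.5 tx -9.8
0.64 ty 5.3 tx -9.4
0.72 ty 6.0 tx -9.0
0.8 ty 6.7 tx -8.4
0.88 ty 7.4 tx -7.9
0.96 ty 8.0 tx -7.3
1.04 ty 8.5 tx -6.6
1.12 ty 9.0 tx -5.9
1.2 ty 9.5 tx -5.2
1.28 ty 9.9 tx -4.4
1.36 ty 10.2 tx -3.6
1.44 ty 10.4 tx -2.8
1.52 ty 10.6 tx -1.9
1.6 ty 10.7 tx -1.1
1.68 ty 10.8 tx -0.2
1.76 ty 10.8 tx 0.7
1.84 ty 10.7 tx 1.5
1.92 ty 10.5 tx 2.4
```

Request:
arm_command(series=[{"tx": -0.0125, "ty": -0.0025, "tz": 0, "rx": 0, "ry": 0, "rz": 0, "hand": 1}, {"tx": -0.0108, "ty": 0.0004, "tz": 0, "rx": 0, "ry": 0, "rz": 0, "hand": 1}, {"tx": -0.0107, "ty": 0.0012, "tz": 0, "rx": 0, "ry": 0, "rz": 0, "hand": 1}, {"tx": -0.0106, "ty": 0.0021, "tz": 0, "rx": 0, "ry": 0, "rz": 0, "hand": 1}, {"tx": -0.0104, "ty": 0.0029, "tz": 0, "rx": 0, "ry": 0, "rz": 0, "hand": 1}, {"tx": 0, "ty": 0, "tz": 0, "rx": 0, "ry": 0, "rz": 0, "hand": 1}])

```text
time_s: 7.22
eef_pos: [0.4516, 0.1114, 0.104]
tool_rot: [-0.533, 1.57, -1.928]
force: [-6.9, -2.3, 0.3]
opening: 0.0206
```

```bash
cat >> st.py <<'E'
y=.175;O=np.array([.602,-.007,0])
g=s["eef_pos"]-.005*M[:,0]-O;bx=g[0]*np.cos(y)+g[1]*np.sin(y);print("q est",np.arctan2(bx,g[2]-.06)+1.658,"rad",np.hypot(bx,g[2]-.06),"by",-g[0]*np.sin(y)+g[1]*np.cos(y))
E
python3 st.py
```

```text
7.2167 [0.45164244 0.11144669 0.10396261] 0.020556761204326795 F [-6.86068672 -2.26203967  0.25565183] T [-0.35327238  1.12834347  0.05714577]
jaw 0.17546587798197147 F tool [-0.25303175 -7.15029525  1.0297846 ] x axis [-2.e-04 -5.e-04 -1.e+00] [-0.01  0.12  1.99 -0.    1.03 -0.19]
q est 0.4540243909967083 rad 0.1365193991225434 by 0.14281857106384838
```

Request:
arm_command(series=[{"tx": -0.01, "ty": 0.0025, "tz": 0, "rx": 0, "ry": 0, "rz": 0, "hand": 1}, {"tx": -0.0098, "ty": 0.0045, "tz": 0, "rx": 0, "ry": 0, "rz": 0, "hand": 1}, {"tx": -0.0094, "ty": 0.0053, "tz": 0, "rx": 0, "ry": 0, "rz": 0, "hand": 1}, {"tx": -0.009, "ty": 0.006, "tz": 0, "rx": 0, "ry": 0, "rz": 0, "hand": 1}, {"tx": -0.0084, "ty": 0.0067, "tz": 0, "rx": 0, "ry": 0, "rz": 0, "hand": 1}, {"tx": -0.0079, "ty": 0.0074, "tz": 0, "rx": 0, "ry": 0, "rz": 0, "hand": 1}, {"tx": -0.0073, "ty": 0.008, "tz": 0, "rx": 0, "ry": 0, "rz": 0, "hand": 1}, {"tx": 0, "ty": 0, "tz": 0, "rx": 0, "ry": 0, "rz": 0, "hand": 1}])

```text
time_s: 7.88
eef_pos: [0.4946, 0.1189, 0.165]
tool_rot: [1.547, 1.566, 0.151]
force: [5.2, 1.3, -9.2]
opening: 0.021
```

```bash
python3 st.py
```

```text
7.8833 [0.4946296  0.11891989 0.16496317] 0.021008923695461364 F [ 5.20319853  1.30105621 -9.20628313] T [ 0.05723932 -0.78542323  0.06314355]
jaw 0.1747897005851849 F tool [ 9.23253699  5.30466378 -0.37745743] x axis [ 4.9e-03  7.0e-04 -1.0e+00] [ 0.    0.12  1.85  0.    1.17 -0.17]
q est 1.0066352408540031 rad 0.13827364952756743 by 0.14269130530431356
```

Request:
arm_command(series=[{"tx": -0.0056, "ty": 0.0091, "tz": 0, "rx": 0, "ry": 0, "rz": 0, "hand": 1}, {"tx": -0.0054, "ty": 0.009, "tz": 0, "rx": 0, "ry": 0, "rz": 0, "hand": 1}, {"tx": -0.0052, "ty": 0.0095, "tz": 0, "rx": 0, "ry": 0, "rz": 0, "hand": 1}, {"tx": -0.0044, "ty": 0.0099, "tz": 0, "rx": 0, "ry": 0, "rz": 0, "hand": 1}, {"tx": -0.0036, "ty": 0.0102, "tz": 0, "rx": 0, "ry": 0, "rz": 0, "hand": 1}, {"tx": -0.0028, "ty": 0.0104, "tz": 0, "rx": 0, "ry": 0, "rz": 0, "hand": 1}, {"tx": -0.0019, "ty": 0.0106, "tz": 0, "rx": 0, "ry": 0, "rz": 0, "hand": 1}, {"tx": 0, "ty": 0, "tz": 0, "rx": 0, "ry": 0, "rz": 0, "hand": 1}])

```text
time_s: 8.55
eef_pos: [0.5604, 0.1307, 0.1925]
tool_rot: [2.787, 1.571, 1.392]
force: [-1.1, -1.4, 0.3]
opening: 0.0205
```

```bash
python3 st.py
```

```text
8.55 [0.5604344  0.1306834  0.19250252] 0.020469882820668077 F [-1.12089779 -1.42332303  0.27067416] T [-0.20361538  0.11508243  0.07053718]
jaw 0.17496426349827526 F tool [-0.27090316 -1.35153337  1.20643848] x axis [ 0.e+00  1.e-04 -1.e+00] [ 0.02  0.23  1.66  0.    1.25 -0.15]
q est 1.5352824187873975 rad 0.13854442169040382 by 0.14281673288730132
```

Request:
arm_command(series=[{"tx": -0.0011, "ty": 0.0107, "tz": 0, "rx": 0, "ry": 0, "rz": 0, "hand": 1}, {"tx": -0.0002, "ty": 0.0108, "tz": 0, "rx": 0, "ry": 0, "rz": 0, "hand": 1}, {"tx": 0.0007, "ty": 0.0108, "tz": 0, "rx": 0, "ry": 0, "rz": 0, "hand": 1}, {"tx": 0.0015, "ty": 0.0107, "tz": 0, "rx": 0, "ry": 0, "rz": 0, "hand": 1}, {"tx": 0.0022, "ty": 0.0095, "tz": 0, "rx": 0, "ry": 0, "rz": 0, "hand": 1}, {"tx": 0, "ty": 0, "tz": 0, "rx": 0, "ry": 0, "rz": 0, "hand": 1}, {"tx": 0, "ty": 0, "tz": 0, "rx": 0, "ry": 0, "rz": 0, "hand": 1}, {"tx": 0, "ty": 0, "tz": 0, "rx": 0, "ry": 0, "rz": 0, "hand": 1}])

```text
time_s: 9.22
eef_pos: [0.6105, 0.1396, 0.1891]
tool_rot: [-0.532, 1.571, -1.928]
force: [0.4, -0.6, -0.8]
opening: 0.0204
```

```bash
python3 st.py; python3 - <<'E'
from h import *
a=r.get_image("scene")[150:240,215:315];b=r.get_image("wrist")
A=cv2.resize(a,None,fx=4,fy=4,interpolation=cv2.INTER_CUBIC);b=cv2.resize(b,(400,300))
cv2.imwrite("pics/fin.png",np.hstack([A,cv2.copyMakeBorder(b,0,60,0,0,cv2.BORDER_CONSTANT)]))
E
```

```text
9.2167 [0.61051072 0.13956727 0.18912994] 0.020370619587804915 F [ 0.35256395 -0.63192699 -0.75847428] T [-0.14382855 -0.06760143  0.07731796]
jaw 0.17513128260953406 F tool [0.75857566 0.23714893 0.6835493 ] x axis [-1.e-04 -2.e-04 -1.e+00] [ 0.04  0.34  1.52 -0.    1.27 -0.14]
q est 1.9055546681694997 rad 0.1383475335591068 by 0.1428478275673233
```

View pics/fin.png

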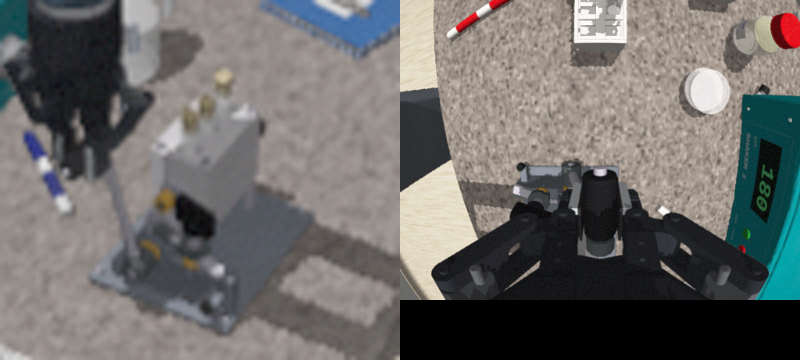

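The picture shows the lever past upright, held between the fingers, with the corks raised and the knob turned. The estimate is q ≈ 1.91, at rest. I'll hand in.

```bash
python3 -c "
from rig import r
print(r.sense()['qvel'].round(4));print(r.close_job())"
```

```text
[-0.001  -0.001   0.0016 -0.0006 -0.0027  0.0004]
the job is handed in; nothing more can be done
None
```

I turned the lock knob anticlockwise to its stop and swung the lift lever by its handle to the top of its cam. I handed the job in at about 9.3 s with the fingers still gripping the handle at 40 N.

- **Knob:** it met its stop at a jaw angle of 1.47 rad, with about 1.4 N m of torque. I then eased back 0.03 rad and let go. The next picture showed the tongue clear of the lever.
- **Lever:** I estimate it at 1.91 rad, against a cam top of 1.92. The finger opening was 20.4 mm on the 22 mm handle, the wrist force about 1 N, and the arm was at rest.
- **Tubes and bystanders:** the last picture shows all three corks raised. I saw no contact with the tubes and no disturbed items in the views I took.

**Not measured directly:** lifter height, tube height and tilt, and finger force on the lever were judged from the lever angle, the grip and the picture only.

**What disagreed:**
- My first move was refused for missing fields.
- The knob and handle sat about 2–3 mm from my first estimate. Gripping the knob gave about 19 N of sideways and upward load, and gripping the handle about 13 N sideways. I removed both by correcting the commanded position.
- On the swing, the handle path fitted a radius of 138 mm instead of 135. That fits a grip about 3.5 mm off in height and does not noticeably change the lever angle.

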